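# Stand the colour-coded reagent bottles in their spill saucers

## Task

The returned reagent bottles go back to their colour-coded stations: stand the red-, blue-, green- and purple-capped bottles on the table, one after another, each upright and flat inside the spill saucer of its cap's colour. They are glass, so set them down gently and do not knock any over; leave the two orange-capped bottles that stand among them where they are.

Things in the scene. Friction and masses are not known exactly. Their poses are not given: they have to be found in the camera images.
- bottle_red: amber glass with a RED cap: closed glass bottle, 0.24 kg, upright on the table at the start, 118 mm high. Round body 68 mm wide up to 90 mm; shoulders slope in to a neck at 106 mm. The fixed round cap, 43 mm wide, spans 103 to 118 mm; grip it from above, fingertips at its lower edge. Origin at the centre of the underside, z up; yaw means nothing.
- bottle_blue: dark glass with a BLUE cap: closed glass bottle, 0.24 kg, upright on the table at the start, 118 mm high. Round body 68 mm wide up to 90 mm; shoulders slope in to a neck at 106 mm. The fixed round cap, 43 mm wide, spans 103 to 118 mm; grip it from above, fingertips at its lower edge. Origin at the centre of the underside, z up; yaw means nothing.
- bottle_green: dark glass with a GREEN cap: closed glass bottle, 0.24 kg, upright on the table at the start, 118 mm high. Round body 68 mm wide up to 90 mm; shoulders slope in to a neck at 106 mm. The fixed round cap, 43 mm wide, spans 103 to 118 mm; grip it from above, fingertips at its lower edge. Origin at the centre of the underside, z up; yaw means nothing.
- bottle_purple: amber glass with a dark PURPLE (violet) cap: closed glass bottle, 0.24 kg, upright on the table at the start, 118 mm high. Round body 68 mm wide up to 90 mm; shoulders slope in to a neck at 106 mm. The fixed round cap, 43 mm wide, spans 103 to 118 mm; grip it from above, fingertips at its lower edge. Origin at the centre of the underside, z up; yaw means nothing.
- saucer_red: RED round plastic spill saucer with a black rubber disc in the middle, fixed to the table: 98 mm outside, 90 mm clear inside the rim, rim top 10 mm above the table, inner floor 3 mm above the table. Origin at the centre of its underside, on the table; z up.
- saucer_blue: BLUE round plastic spill saucer with a black rubber disc in the middle, fixed to the table: 98 mm outside, 90 mm clear inside the rim, rim top 10 mm above the table, inner floor 3 mm above the table. Origin at the centre of its underside, on the table; z up.
- saucer_green: GREEN round plastic spill saucer with a black rubber disc in the middle, fixed to the table: 98 mm outside, 90 mm clear inside the rim, rim top 10 mm above the table, inner floor 3 mm above the table. Origin at the centre of its underside, on the table; z up.
- saucer_purple: PURPLE round plastic spill saucer with a black rubber disc in the middle, fixed to the table: 98 mm outside, 90 mm clear inside the rim, rim top 10 mm above the table, inner floor 3 mm above the table. Origin at the centre of its underside, on the table; z up.
- orange_a: amber glass with an ORANGE cap (no saucer for it; it stays where it stands): closed glass bottle, 0.24 kg, upright on the table at the start, 118 mm high. Round body 68 mm wide up to 90 mm; shoulders slope in to a neck at 106 mm. The fixed round cap, 43 mm wide, spans 103 to 118 mm; grip it from above, fingertips at its lower edge. Origin at the centre of the underside, z up; yaw means nothing.
- orange_b: amber glass with an ORANGE cap (no saucer for it; it stays where it stands): closed glass bottle, 0.24 kg, upright on the table at the start, 118 mm high. Round body 68 mm wide up to 90 mm; shoulders slope in to a neck at 106 mm. The fixed round cap, 43 mm wide, spans 103 to 118 mm; grip it from above, fingertips at its lower edge. Origin at the centre of the underside, z up; yaw means nothing.
- lever_capper: obstacle only: green bench capping press fixed on the right of the table. Origin on the table under its ram. Base 150 x 110 mm, column and head to 270 mm; its lever reaches from the head towards the robot, ending 90 mm in front of the origin in a black ball 335 mm high. Rise above 400 mm to pass over it; a storage shelf stands 0.2 m to its right.
Not all that is in view belongs to the job. Leave any turquoise look-alike of the bottle_red alone.

How it is judged (in metres and radians):
At the end, for the whole second after the job is handed in: Each of the four colour-capped bottles stands upright (within 0.1 rad) on the inner floor of the saucer of its own colour, its axis within 14 mm of the saucer's centre, at rest; both orange-capped bottles stand upright within 30 mm of where they stood (horizontal distance between bottle_red and saucer_red below 0.014 m and z of bottle_red in the frame of saucer_red below 0.008 m and angle between each of bottle_red, bottle_blue, bottle_green, bottle_purple, orange_a, orange_b's own z axis and vertical below 0.1 rad and linear speed of each of bottle_red, bottle_blue, bottle_green, bottle_purple, orange_a, orange_b below 0.02 m/s and horizontal distance between bottle_blue and saucer_blue below 0.014 m and z of bottle_blue in the frame of saucer_blue below 0.008 m and horizontal distance between bottle_green and saucer_green below 0.014 m and z of bottle_green in the frame of saucer_green below 0.008 m and horizontal distance between bottle_purple and saucer_purple below 0.014 m and z of bottle_purple in the frame of saucer_purple below 0.008 m and distance of each of orange_a, orange_b from where it was at the start of the episode below 0.03 m); the robot touches nothing.
It fails at once if a bottle is tipped by more than about 45 degrees (angle between any of bottle_red, bottle_blue, bottle_green, bottle_purple, orange_a, orange_b's own z axis and vertical above 0.8 rad).
It fails at once if an orange-capped bottle is pushed or carried more than 30 mm from its place (distance of any of orange_a, orange_b from where it was at the start of the episode above 0.03 m).
It fails at once if a bottle is dropped (moves faster than 0.55 m/s while out of the fingers, as after a fall of 15 to 20 mm) ((linear speed of bottle_red above 0.55 m/s and contact force between the fingers and bottle_red below 0.2 N) or (linear speed of bottle_blue above 0.55 m/s and contact force between the fingers and bottle_blue below 0.2 N) or (linear speed of bottle_green above 0.55 m/s and contact force between the fingers and bottle_green below 0.2 N) or (linear speed of bottle_purple above 0.55 m/s and contact force between the fingers and bottle_purple below 0.2 N) or (linear speed of orange_a above 0.55 m/s and contact force between the fingers and orange_a below 0.2 N) or (linear speed of orange_b above 0.55 m/s and contact force between the fingers and orange_b below 0.2 N)).
It also fails if it takes over 96 s, if anything falls off the work surface, if the arm or the gripper's body presses on something with over 40 N, if the wrist force passes 120 N, or if a joint passes its speed limit or range.

## Robot

A 6-joint arm with a two-finger parallel gripper is mounted at the origin on a cart in front of the work surface, level with it; the furniture and walls round the work are solid. World frame = base frame: x ahead of the robot, y to its left, z up, the work surface at z = 0. Lengths are in mm, angles in rad, forces in N, time in s.
With the tool pointing down it reaches from about 225 to 875 mm from the base axis. Payload 3.4 kg.
Tool frame: the origin (TCP) lies on the centre line of the jaws, within the pads' length; the fingertips stand 25 mm ahead of it and the grasp point (between the pads) lies 6 mm ahead of it; z points along the fingers, x is the direction in which the jaws open and shut, and the axes are right-handed (so a half turn about z gives the same grasp; the last joint's range is limited). The gripper opens to 85 mm and grips with 20 to 120 N. Pads are 22 mm wide; open, the fingers measure 114 mm over their backs; the gripper's body (76 mm by 85 mm) begins 54 mm behind the grasp point. The pads swing forward as they close: fully open they stand 13 mm farther back than shut.
Start: joints at [1.192, 0.276, 1.505, -0, 1.361, -0.121], TCP at [146.613, 556.026, 256.328] pointing down, gripper open.
Joint ranges: [-2.89, 2.89], [-0.75, 2.08], [0.22, 2.7], [-1.18, 4.32], [0.11, 2.71], [-2.7, 2.7]. Speed limits (rad/s): [2.57, 2.57, 3.14, 3.14, 3.14, 3.14].

## Interface

Orientations are given as a unit quaternion [x, y, z, w].
In Python, from workcell import sensors, optics, arm, models gives the robot as it stands. The module is installed in compiled form; this text tells all that it offers.
- The arm moves only by the tool jog_arm, never from a script. Its argument "moves" is one flat list of numbers, 5 for each row, row after row: the shift along the tool's x, y, z scaled (see below), then the turn about the tool's z scaled (see below), then the opening, from -1 (shut) to 1 (fully open), so that 0 is half open. A call has 1 to 12 rows; each row shifts and turns the commanded pose from where the row before left it, along the tool's axes as they then stand; what a row does not reach is not made up. The controller multiplies each number of a shift by 0.15 m and each number of a turn by 30 degrees. A row lasts 1/10 s, in which the tool goes at most 50 mm and 8.59 degrees, less where a joint would pass 70% of its speed; a pose out of reach is approached as far as the arm can. A call with a number of a shift or a turn outside -1 to 1 is refused whole. A call with a gripper value outside its range is refused whole. The fingers move at their own pace and stop on an object; the grip force is fixed at half the most. Time passes only in rows, so rows that do not move let the fingers close. It gives the time, the measured TCP pose, the force and the opening at its end, in the units of the state.
- sensors.read_state(): the state, without advancing time (a new reading comes with each control period).
- optics.grab_frame(name): name is "scene" or "top" or "wrist"; returns the picture (400x640x3 uint8, blue, green, red); there is no depth.
- optics.camera_params(name): a dict with "fx", "fy", "cx", "cy" (pixels), "k1" (the pictures are not rectified: a ray, as slopes to the right and down, at radius r is drawn at 1 + k1 r^2 times it, then the intrinsics apply), "world_to_cam" (4x4, takes a point from world to camera coordinates). Camera axes: x right, y up, looking along -z (the intrinsics and any distortion apply to the point x, -y, -z); pixel columns grow to the right and rows downward; lengths in mm; the calibration is good to about 2 mm. A picture is of the moment at which its call begins: read the wrist's pose just before it. camera_params takes no time and is no camera call; for the wrist camera it gives the pose at the moment of the call.
- arm.hand_in(): hands the job in, once; it reports no verdict.
Trained networks look in the newest picture that a camera, given by its name, has taken for a name from the list of things; names that differ only in an ending like _2 or _b are one class to them, and where a whole thing is asked for, a point or a joint stands for the part that bears it (a point fixed in the world has none). Each returns a list of dicts, best first, with "score" (0 to 1); they miss things now and then, are a little off and sometimes report something else, mostly with a low value. They report only what shows in the picture. A call takes as long as a camera call. They do not tell look-alikes from the thing itself.
- models.find_in(query, camera): "rect" ([centre column, centre row, width, height] in pixels, round what is visible of it).
The state is a dict: "t": time; "joints": joint angles; "dq": joint speeds; "effort": joint torques, N m; "tool_pos": TCP position; "tool_rot": TCP orientation; "ft_force": force on the tool from outside, world axes, zero at the start; "wrist_torque": the same for the moment, N m; "width": opening from 0.0 (shut) to 1.0 (fully open).
Only numpy, scipy, OpenCV 4.12 (cv2) and the standard library are available. Lean on these libraries where they do the work, as an engineer would, in place of code of your own. Each camera call takes 0.05 s, during which the arm holds its last target. There are 200 camera calls.

## Working session

There is one attempt and no reset: what is moved stays moved. The work goes in short steps, Python scripts to look and compute and a tool call to move; the robot and the scene stay as the last step left them, time stands still between calls to the robot, and variables do not carry over. Pictures are saved under pics/ and viewed, about 12 in all and at most 16, crops included, and the job is handed in when it is done.

Besides the shell and the picture viewer there is one more tool, called after "Request:" as name(argument=value, ...) on one line, values as JSON. jog_arm: Moves the arm, as the interface text tells. Its arguments: {"type":"object","properties":{"moves":{"type":"array"}},"required":["moves"]}

```bash
mkdir -p pics
cat > h.py <<'E'
import numpy as np, cv2
from workcell import sensors, optics, arm, models
def pix2world(name,u,v,z,P=None):
    P=P or optics.camera_params(name)
    d=np.array([(u-P["cx"])/P["fx"],(v-P["cy"])/P["fy"]])
    s=d.copy()
    for _ in range(20): s=d/(1+P["k1"]*(s@s))
    T=np.array(P["world_to_cam"]);R=T[:3,:3];c=-R.T@T[:3,3]
    r=R.T@np.array([s[0],-s[1],-1]); return c+r*(z-c[2])/r[2]
E
python3 - <<'E'
from h import *
print(sensors.read_state())
for n in("scene","top"):
    im=optics.grab_frame(n);cv2.imwrite(f"pics/{n}0.png",im)
    P=optics.camera_params(n);T=np.array(P["world_to_cam"]);print(n,P["fx"],P["k1"],-T[:3,:3].T@T[:3,3])
for q in ["bottle_red","bottle_blue","bottle_green","bottle_purple","saucer_red","saucer_blue","saucer_green","saucer_purple","orange_a","lever_capper"]:
    print(q)
    for d in models.find_in(q,"top")[:4]:
        r=d["rect"];z=118 if q[0] in"bo" else 10
        print("  ",round(d["score"],2),np.round(r),np.round(pix2world("top",r[0],r[1],z)))
E
```

```text
{'t': 0.0, 'joints': array([ 1.19201135e+00,  2.76588256e-01,  1.50615432e+00,  1.65857388e-05,
        1.36072943e+00, -1.21022519e-01]), 'dq': array([-3.45444251e-04, -1.56673714e-03, -1.62712758e-04,  2.28107065e-05,
        1.33122703e-03, -1.34337854e-03]), 'effort': array([-3.58070347e-04, -4.16783595e+01, -2.45801997e+01, -1.28295383e-04,
        1.12889148e-02,  4.75936389e-06]), 'tool_pos': array([146.40242592, 555.52912958, 255.43509394]), 'tool_rot': array([ 7.92123672e-01,  6.10359899e-01, -8.12273199e-04,  4.72510389e-04]), 'ft_force': array([ 1.82023812,  0.39600481, -0.34059519]), 'wrist_torque': array([ 0.0256028 ,  0.01500443, -0.05931306]), 'width': 1.0065464377743059}
scene 512.9074497007575 -0.11244623466190566 [1118.9174115   339.95260326 1185.82723141]
top 470.6355242361168 -0.03354899832789248 [ 294.43791723   45.23437129 1286.24714682]
bottle_red
   0.95 [222. 242.  34.  31.] [437. 277. 118.]
   0.85 [178. 235.  33.  34.] [454. 387. 118.]
bottle_blue
   0.59 [251. 195.  24.  31.] [557. 208. 118.]
bottle_green
   0.55 [316. 242.  27.  38.] [439.  42. 118.]
bottle_purple
   0.96 [205. 198.  34.  30.] [548. 326. 118.]
saucer_red
   0.71 [299. 199.  36.  31.] [571.  90.  10.]
saucer_blue
   0.91 [337. 205.  36.  29.] [555. -16.  10.]
saucer_green
   0.75 [361. 241.  42.  33.] [455. -82.  10.]
saucer_purple
   0.57 [322. 158.  31.  31.] [690.  27.  10.]
orange_a
   0.9 [274. 155.  30.  32.] [664. 153. 118.]
   0.74 [269. 241.  28.  28.] [440. 160. 118.]
   0.19 [316. 242.  26.  33.] [438.  41. 118.]
lever_capper
```

View pics/top0.png

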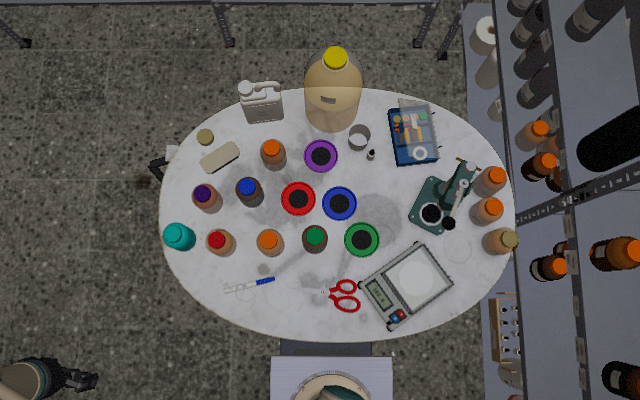

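View pics/scene0.png

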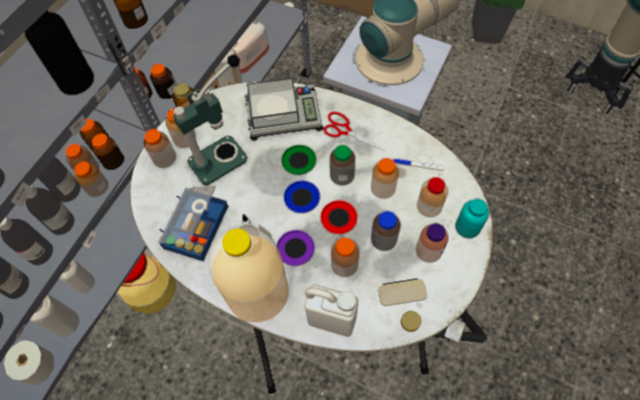

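Run:
```python
from h import *
im=cv2.imread("pics/top0.png");hsv=cv2.cvtColor(im,cv2.COLOR_BGR2HSV)
def blob(c,z,test,r=16):
    m=np.zeros(im.shape[:2],np.uint8);cv2.circle(m,c,r,255,-1)
    m=cv2.bitwise_and(m,test.astype(np.uint8)*255)
    n,l,s,ce=cv2.connectedComponentsWithStats(m);k=1+s[1:,4].argmax()
    (x,y),rad=cv2.minEnclosingCircle(np.argwhere(l==k)[:,::-1].astype(np.float32))
    return s[k],np.round(ce[k],1),(round(x,1),round(y,1)),round(rad,1),np.round(pix2world("top",*ce[k],z)[:2]),np.round(pix2world("top",x,y,z)[:2])
H,S,V=[hsv[...,i].astype(int) for i in range(3)]
B={"red":((217,239),((H<6)|(H>174))&(S>180)),"blue":((249,185),(abs(H-115)<10)&(S>150)),"green":((315,236),(abs(H-70)<15)&(S>130)),"purple":((203,192),(abs(H-135)<14)&(S>90)),"orA":((271,149),(abs(H-10)<5)&(S>190)&(V>170)),"orB":((268,239),(abs(H-10)<5)&(S>190)&(V>170))}
for k,(c,t) in B.items(): print(k,*blob(c,118,t,14))
D={"red":(298,198),"blue":(339,203),"green":(361,240),"purple":(321,156)}
for k,c in D.items(): print("disc",k,*blob(c,3,(S<90)&(V<70),14)); print("  sauc",*blob(c,10,S>100,22))
for p in [(335,131),(310,115),(448,222),(358,150)]: print(p,pix2world("top",*p,0)[:2],pix2world("top",*p,335)[:2])
P=optics.camera_params("wrist");T=np.array(P["world_to_cam"]);print(-T[:3,:3].T@T[:3,3],T[2,:3],P["fx"])
cv2.imwrite("pics/crop.png",cv2.resize(im[130:260,160:390],None,fx=3.4,fy=3.4,interpolation=2))
```

```text
red [208 232  17  17 232] [216.  239.7] (216.0, 240.0) 8.6 [442. 292.] [441. 292.]
blue [238 178  18  18 229] [246.4 186.5] (246.5, 186.5) 8.7 [579. 221.] [579. 220.]
green [306 228  17  17 230] [314.3 236. ] (314.2, 235.9) 8.5 [453.  46.] [453.  46.]
purple [194 185  17  17 219] [201.7 193.3] (201.9, 193.1) 8.5 [561. 334.] [561. 334.]
orA [264 140  15  15 159] [270.9 146.9] (271.0, 147.0) 7.6 [686. 160.] [685. 160.]
orB [260 232  17  16 175] [267.9 239.1] (268.0, 240.0) 8.2 [444. 162.] [442. 162.]
disc red [289 190  19  18 237] [297.8 198.6] (298.0, 198.5) 9.3 [573.  93.] [574.  92.]
  sauc [281 182  35  34 701] [298.  198.1] (297.9, 198.0) 17.6 [573.  92.] [573.  93.]
disc blue [330 195  19  18 251] [338.8 203.2] (339.0, 203.0) 9.5 [561. -21.] [562. -22.]
  sauc [322 186  35  35 676] [339.1 202.7] (339.0, 203.0) 17.5 [561. -22.] [560. -22.]
disc green [352 230  20  19 277] [361.  239.3] (361.3, 239.0) 9.8 [460. -82.] [461. -83.]
  sauc [344 222  36  35 689] [361.5 239.1] (361.4, 239.0) 17.9 [460. -82.] [460. -82.]
disc purple [312 147  18  18 246] [320.4 155.8] (320.3, 155.9) 9.2 [698.  30.] [698.  30.]
  sauc [304 139  34  33 614] [320.3 155.2] (320.5, 155.1) 17.0 [698.  31.] [698.  30.]
(335, 131) [774.35111019 -11.67879059] [649.35886431   3.14410661]
(310, 115) [823.12267921  60.84901452] [685.42799456  56.78221795]
(448, 222) [ 509.95915046 -324.55196773] [ 453.82715957 -228.24199816]
(358, 150) [717.33133759 -77.27597854] [607.18975541 -45.36845027]
[ 68.38279001 577.23567539 373.7787687 ] [-0.30267962  0.07999753  0.94972914] 340.42339680992677
```

View pics/crop.png

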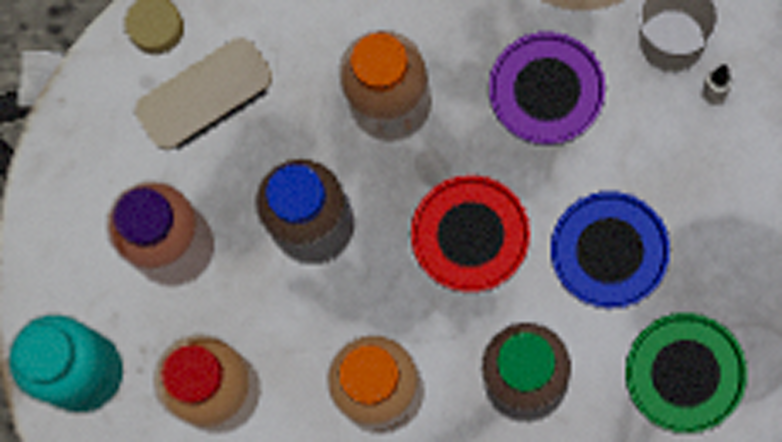

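Request:
jog_arm(moves=[0,0,-0.11,-0.246,0.6,0,0,-0.11,-0.246,0.6,-0.243,0.146,0,0,0.6,-0.243,0.146,0,0,0.6,-0.243,0.146,0,0,0.6,-0.243,0.146,0,0,0.6,-0.243,0.146,0,0,0.6,-0.243,0.146,0,0,0.6,-0.243,0.146,0,0,0.6,-0.243,0.146,0,0,0.6,-0.243,0.146,0,0,0.6,-0.243,0.146,0,0,0.6])

```text
t: 1.8
tool_pos: [366.1, 189.9, 289.6]
tool_rot: [0.707, 0.707, 0.001, 0.0]
ft_force: [1.7, 0.1, -0.1]
width: 0.799
```

Request:
jog_arm(moves=[-0.243,0.146,0,0,0.6,-0.243,0.146,0,0,0.6,-0.243,0.146,0,0,0.6,-0.243,0.146,0,0,0.6,0,0,0,0,0.6,0,0,0,0,0.6])

```text
t: 2.4
tool_pos: [453.2, 45.0, 289.1]
tool_rot: [0.708, 0.706, -0.0, -0.001]
ft_force: [-1.5, 0.4, 0.3]
width: 0.801
```

```bash
cat >> h.py <<'E'
RNG={"red":lambda H,S,V:((H<6)|(H>174))&(S>150),"blue":lambda H,S,V:(abs(H-115)<10)&(S>130),"green":lambda H,S,V:(abs(H-70)<15)&(S>110),"purple":lambda H,S,V:(abs(H-135)<14)&(S>80)}
def cap(col,cam="wrist",z=118,save=None,near=None):
    P=optics.camera_params(cam);im=optics.grab_frame(cam)
    if save: cv2.imwrite(save,im)
    H,S,V=[a.astype(int) for a in cv2.split(cv2.cvtColor(im,cv2.COLOR_BGR2HSV))]
    n,l,s,ce=cv2.connectedComponentsWithStats(RNG[col](H,S,V).astype(np.uint8))
    for k in range(1,n):
        if s[k,4]>100: print(col,cam,s[k],np.round(pix2world(cam,s[k,0]+s[k,2]/2-.5,s[k,1]+s[k,3]/2-.5,z,P)[:2],1))
E
python3 - <<'E'
from h import *
print(sensors.read_state()["tool_pos"]);cap("green",save="pics/w1.png")
E
```

```text
[453.22805629  45.04843856 289.11202707]
green wrist [ 168  121   81   80 3491] [433.  -47.3]
green wrist [ 293  155   48   49 1875] [449.5  46. ]
```

View pics/w1.png

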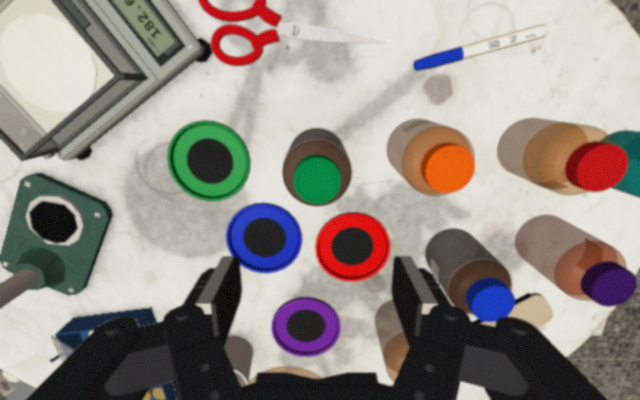

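Request:
jog_arm(moves=[0.007,-0.007,0.25,0,0.6,0,0,0.25,0,0.6,0,0,0.25,0,0.6,0,0,0.25,0,0.6,0,0,0.04,0,0.6,0,0,0.04,0,0.6,0,0,0,0,0.6])

```text
t: 3.15
tool_pos: [452.7, 47.3, 128.2]
tool_rot: [0.707, 0.707, 0.001, 0.001]
ft_force: [0.2, 0.0, 1.2]
width: 0.798
```

Run:
```python
from h import *
print(sensors.read_state()["tool_pos"],sensors.read_state()["ft_force"]);cap("green",save="pics/w2.png")
```

```text
[452.68753632  47.32194362 128.18799168] [0.21301778 0.03258386 1.18126946]
green wrist [  73  143  134  124 9011] [416.7 -22.1]
green wrist [ 262  223  100   98 7613] [446.6  46. ]
```

View pics/w2.png

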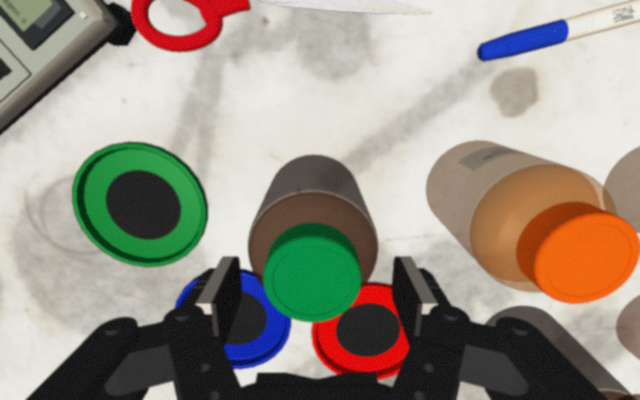

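Request:
jog_arm(moves=[-0.005,-0.013,0,0,0.6,0,0,0,0,-1,0,0,0,0,-1,0,0,0,0,-1,0,0,0,0,-1,0,0,0,0,-1,0,0,0,0,-1,0,0,0,0,-1])

```text
t: 4.0
tool_pos: [450.7, 45.8, 128.6]
tool_rot: [0.707, 0.707, 0.001, 0.001]
ft_force: [-1.7, -0.3, 7.4]
width: 0.474
```

Run:
```python
from h import *
cap("green",save="pics/w3.png")
```

```text
green wrist [  76  146  133  123 8909] [415.8 -23. ]
green wrist [ 267  227   99   98 7643] [446.8  46.4]
```

View pics/w3.png

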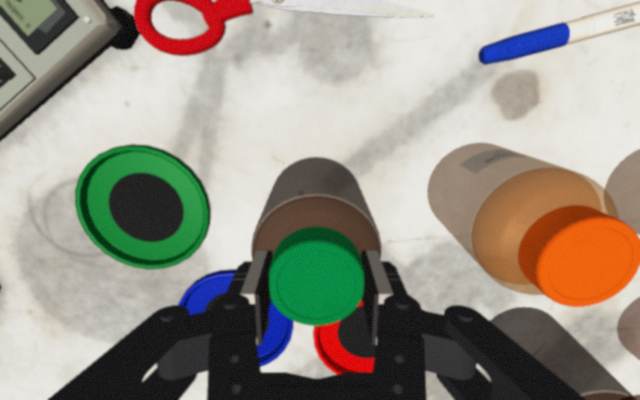

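Request:
jog_arm(moves=[0,0,0,0,-1,0,0,-0.03,0,-1,0,0,-0.08,0,-1,0,0,-0.14,0,-1,0,0,-0.2,0,-1,0,0,-0.2,0,-1,0,0,-0.2,0,-1,0,0,-0.14,0,-1,0,0,-0.06,0,-1,0,0,0,0,-1])

```text
t: 5.05
tool_pos: [450.4, 45.9, 285.5]
tool_rot: [0.707, 0.707, 0.001, 0.001]
ft_force: [-0.6, -0.5, -3.3]
width: 0.481
```

Run:
```python
from h import *
cap("green",save="pics/w4.png")
```

```text
green wrist [ 167  123   81   80 3532] [431.9 -46.5]
green wrist [ 266  227  100  100 7720] [542.4  46. ]
```

View pics/w4.png

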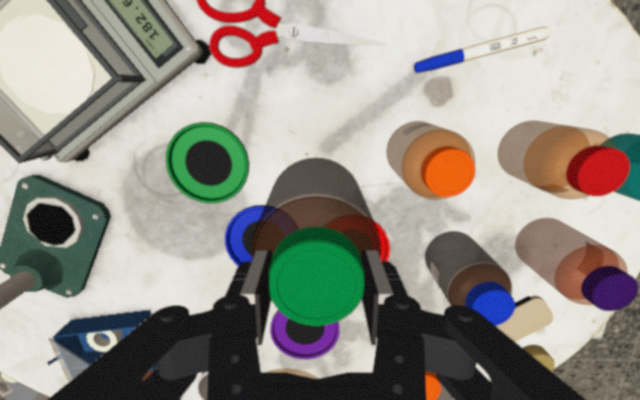

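Request:
jog_arm(moves=[-0.09,0.009,0,0,-1,-0.17,0.01,0,0,-1,-0.2,0.01,0,0,-1,-0.2,0.01,0,0,-1,-0.14,0.008,0,0,-1,-0.053,0,0,0,-1,0,0,0,0,-1])

```text
t: 5.8
tool_pos: [456.6, -83.1, 283.6]
tool_rot: [0.708, 0.706, -0.001, -0.001]
ft_force: [0.6, 0.7, -3.7]
width: 0.474
```

Run:
```python
from h import *
print(sensors.read_state()["tool_pos"]);cap("green",z=10,save="pics/w5.png")
```

```text
[456.61087266 -83.0583366  283.61832828]
green wrist [ 276  119   81   77 3281] [453.4 -82.5]
green wrist [ 267  227   99   98 7617] [610.  -82.6]
```

View pics/w5.png

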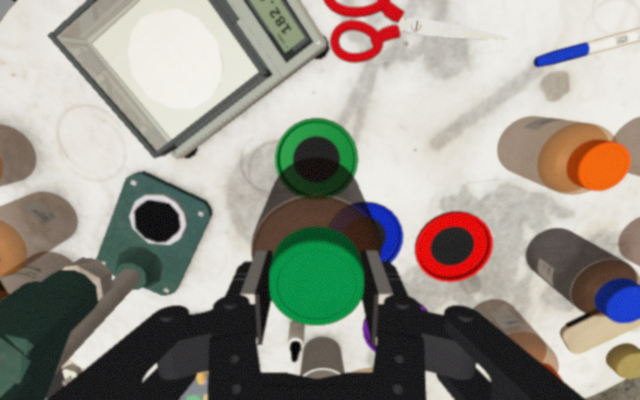

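Request:
jog_arm(moves=[0,0,0.1,0,-1,0,0,0.2,0,-1,0,0,0.24,0,-1,0,0,0.2,0,-1,0,0,0.14,0,-1,0,0,0.06,0,-1,0,0,0.02,0,-1,0,0,0.02,0,-1,0,0,0.01,0,-1,0,0,0,0,-1])

```text
t: 6.85
tool_pos: [457.7, -82.1, 137.0]
tool_rot: [0.707, 0.707, 0.0, 0.001]
ft_force: [-0.2, 0.6, -2.7]
width: 0.476
```

Request:
jog_arm(moves=[0,0,0.008,0,-1,0,0,0.008,0,-1,0,0,0,0,-1])

```text
t: 7.15
tool_pos: [457.1, -82.0, 133.9]
tool_rot: [0.707, 0.707, 0.0, 0.0]
ft_force: [-0.1, 0.6, -3.5]
width: 0.481
```

Request:
jog_arm(moves=[0,0,0.008,0,-1,0,0,0.008,0,-1,0,0,0,0,-1])

```text
t: 7.45
tool_pos: [457.3, -82.1, 131.7]
tool_rot: [0.707, 0.707, 0.0, 0.0]
ft_force: [-0.4, -0.6, -0.4]
width: 0.474
```

Request:
jog_arm(moves=[0,0,0,0,0,0,0,0,0,0.6,0,0,0,0,0.6,0,0,0,0,0.6,0,0,-0.05,0,0.6,0,0,-0.25,0,0.6,0,0,-0.25,0,0.6,0,0,-0.25,0,0.6,0,0,-0.25,0,0.6,0.22,0.09,0,0,0.6,0.22,0.09,0,0,0.6,0.22,0.09,0,0,0.6])

```text
t: 8.65
tool_pos: [498.1, 17.9, 290.3]
tool_rot: [0.708, 0.707, 0.001, 0.001]
ft_force: [0.2, 0.2, -0.3]
width: 0.799
```

Request:
jog_arm(moves=[0.22,0.09,0,0,0.6,0.22,0.09,0,0,0.6,0.22,0.09,0,0,0.6,0.22,0.09,0,0,0.6,0.22,0.09,0,0,0.6,0.22,0.08,0,0,0.6,0.04,0,0,0,0.6,0,0,0,0,0.6])

```text
t: 9.45
tool_pos: [577.0, 221.9, 289.0]
tool_rot: [0.706, 0.708, -0.0, -0.0]
ft_force: [-0.6, -1.2, 0.2]
width: 0.8
```

Run:
```python
from h import *
print(sensors.read_state()["tool_pos"]);cap("blue");cap("green",z=10,save="pics/w6.png");cap("green","top")
```

```text
[576.97856877 221.85221518 288.97648113]
blue wrist [  64  100   86   82 3829] [540.5  45.5]
blue wrist [ 291  159   49   49 1877] [576.9 221.4]
blue wrist [   0  237   44  112 1665] [689.  -64.8]
green wrist [   0    0   81   95 3788] [457.7 -73.6]
green top [344 222  36  35 415] [446.1 -71.6]
green top [357 225  18  18 244] [460.  -81.8]
```

View pics/w6.png

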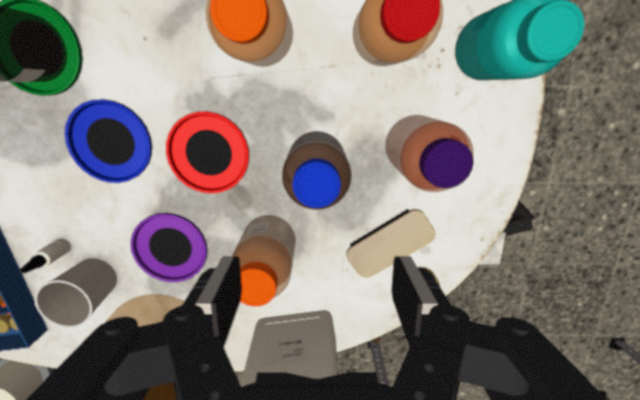

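Request:
jog_arm(moves=[0,0,0.25,0,0.6,0,0,0.25,0,0.6,0,0,0.25,0,0.6,0,0,0.25,0,0.6,0,0,0.03,0,0.6,0,0,0.03,0,0.6,0,0,0,0,0.6,0,0,0,0,-1,0,0,0,0,-1,0,0,0,0,-1,0,0,0,0,-1,0,0,0,0,-1])

```text
t: 10.8
tool_pos: [578.5, 221.1, 132.5]
tool_rot: [0.707, 0.707, 0.002, 0.001]
ft_force: [-0.6, -0.8, 6.1]
width: 0.474
```

Request:
jog_arm(moves=[0,0,0,0,-1,0,0,0,0,-1,0,0,0,0,-1])

```text
t: 11.1
tool_pos: [578.5, 221.1, 132.5]
tool_rot: [0.707, 0.707, 0.002, 0.001]
ft_force: [-0.4, -1.7, 4.9]
width: 0.471
```

Request:
jog_arm(moves=[0,0,-0.03,0,-1,0,0,-0.08,0,-1,0,0,-0.16,0,-1,0,0,-0.22,0,-1,0,0,-0.22,0,-1,0,0,-0.2,0,-1,0,0,-0.1,0,-1,0,0,-0.04,0,-1,0,0,0,0,-1])

```text
t: 12.0
tool_pos: [577.3, 221.1, 288.5]
tool_rot: [0.707, 0.707, 0.001, 0.0]
ft_force: [0.4, -0.3, -2.8]
width: 0.471
```

Request:
jog_arm(moves=[-0.1,-0.015,0,0,-1,-0.2,-0.015,0,0,-1,-0.25,-0.015,0,0,-1,-0.25,-0.015,0,0,-1,-0.25,-0.015,0,0,-1,-0.25,-0.015,0,0,-1,-0.2,-0.015,0,0,-1,-0.117,-0.015,0,0,-1,0,0,0,0,-1,0,0,0,0,-1])

```text
t: 13.0
tool_pos: [558.3, -21.9, 286.4]
tool_rot: [0.708, 0.707, -0.0, -0.001]
ft_force: [-0.1, 0.1, -1.5]
width: 0.472
```

Run:
```python
from h import *
print(sensors.read_state()["tool_pos"]);cap("blue",z=10)
```

```text
[558.29571585 -21.93865622 286.38385582]
blue wrist [ 275  118   81   73 3108] [552.1 -22.5]
blue wrist [ 269  223   95   95 7264] [705.2 -21.3]
blue wrist [  90  242  117   70 2431] [ 714.6 -241.9]
```

Request:
jog_arm(moves=[0.003,0.007,0.1,0,-1,0,0,0.2,0,-1,0,0,0.24,0,-1,0,0,0.2,0,-1,0,0,0.14,0,-1,0,0,0.06,0,-1,0,0,0.02,0,-1,0,0,0.01,0,-1,0,0,0.008,0,-1,0,0,0.008,0,-1,0,0,0,0,-1])

```text
t: 14.15
tool_pos: [560.5, -21.2, 140.2]
tool_rot: [0.707, 0.707, 0.0, 0.0]
ft_force: [0.6, 0.0, -1.5]
width: 0.469
```

Request:
jog_arm(moves=[0,0,0.007,0,-1,0,0,0.007,0,-1,0,0,0,0,-1])

```text
t: 14.45
tool_pos: [560.1, -21.1, 137.4]
tool_rot: [0.707, 0.707, -0.0, -0.0]
ft_force: [-0.5, 0.5, -1.7]
width: 0.474
```

Request:
jog_arm(moves=[0,0,0.006,0,-1,0,0,0.006,0,-1,0,0,0,0,-1])

```text
t: 14.75
tool_pos: [560.3, -21.2, 135.7]
tool_rot: [0.707, 0.707, 0.0, 0.0]
ft_force: [-0.1, 0.4, -1.3]
width: 0.474
```

Request:
jog_arm(moves=[0,0,0.006,0,-1,0,0,0.006,0,-1,0,0,0,0,-1])

```text
t: 15.05
tool_pos: [560.8, -21.3, 135.6]
tool_rot: [0.707, 0.707, 0.001, 0.001]
ft_force: [-3.0, -0.7, 8.3]
width: 0.471
```

Request:
jog_arm(moves=[0,0,-0.005,0,-1,0,0,0,0,0,0,0,0,0,0.6,0,0,0,0,0.6,0,0,0,0,0.6,0,0,-0.05,0,0.6,0,0,-0.25,0,0.6,0,0,-0.25,0,0.6,0,0,-0.25,0,0.6,0,0,-0.25,0,0.6,0.21,-0.08,0,0,0.6,0.21,-0.08,0,0,0.6])

```text
t: 16.25
tool_pos: [536.9, 42.0, 294.3]
tool_rot: [0.708, 0.706, 0.001, 0.001]
ft_force: [0.1, 0.9, -0.9]
width: 0.804
```

Request:
jog_arm(moves=[0.21,-0.08,0,0,0.6,0.21,-0.08,0,0,0.6,0.21,-0.08,0,0,0.6,0.21,-0.08,0,0,0.6,0.21,-0.08,0,0,0.6,0.21,-0.08,0,0,0.6,0.21,-0.08,0,0,0.6,0.2,-0.08,0,0,0.6,0,0,0,0,0.6,0,0,0,0,0.6])

```text
t: 17.25
tool_pos: [440.0, 292.8, 292.5]
tool_rot: [0.707, 0.708, 0.0, 0.0]
ft_force: [0.3, 0.1, -0.5]
width: 0.802
```

Run:
```python
from h import *
print(sensors.read_state()["tool_pos"]);cap("red");cap("blue","top")
```

```text
[439.98589449 292.76884493 292.49414966]
red wrist [  0   0  52  38 736] [311.5  70.5]
red wrist [  0  37  54  39 880] [338.   64.2]
red wrist [ 293  157   47   48 1780] [438.8 293.1]
red wrist [ 126  221   75   67 2780] [512.  147.5]
blue top [388 108  49  59 516] [ 715.1 -208. ]
blue top [333 185  17  18 234] [562.3 -21.1]
blue top [322 190  35  30 386] [533.7 -15.9]
```

Request:
jog_arm(moves=[0,0,0.25,0,0.6,0,0,0.25,0,0.6,0,0,0.25,0,0.6,0,0,0.25,0,0.6,0,0,0.04,0,0.6,0,0,0.03,0,0.6,0,0,0,0,0.6,0,0,0,0,-1,0,0,0,0,-1,0,0,0,0,-1,0,0,0,0,-1,0,0,0,0,-1])

```text
t: 18.55
tool_pos: [441.5, 292.8, 133.9]
tool_rot: [0.707, 0.707, 0.002, 0.001]
ft_force: [0.6, -1.7, 5.2]
width: 0.473
```

Request:
jog_arm(moves=[0,0,0,0,-1,0,0,0,0,-1])

```text
t: 18.75
tool_pos: [441.5, 292.8, 133.9]
tool_rot: [0.707, 0.707, 0.002, 0.001]
ft_force: [-0.4, -0.9, 6.1]
width: 0.471
```

Request:
jog_arm(moves=[0,0,-0.03,0,-1,0,0,-0.08,0,-1,0,0,-0.16,0,-1,0,0,-0.22,0,-1,0,0,-0.22,0,-1,0,0,-0.2,0,-1,0,0,-0.1,0,-1,0,0,-0.03,0,-1,0,0,0,0,-1])

```text
t: 19.65
tool_pos: [440.2, 292.5, 288.4]
tool_rot: [0.707, 0.707, 0.001, 0.0]
ft_force: [-0.2, -0.5, -2.8]
width: 0.468
```

Request:
jog_arm(moves=[-0.1,0.066,0,0,-1,-0.18,0.119,0,0,-1,-0.2,0.132,0,0,-1,-0.2,0.132,0,0,-1,-0.2,0.132,0,0,-1,-0.2,0.132,0,0,-1,-0.16,0.105,0,0,-1,-0.09,0.059,0,0,-1,0,0,0,0,-1,0,0,0,0,-1])

```text
t: 20.65
tool_pos: [570.9, 93.6, 286.7]
tool_rot: [0.707, 0.707, -0.001, -0.001]
ft_force: [-0.9, 0.7, -2.9]
width: 0.47
```

Run:
```python
from h import *
print(sensors.read_state()["tool_pos"]);cap("red",z=10)
```

```text
[570.85546246  93.60513532 286.73194128]
red wrist [ 274  118   82   64 2534] [559.4  92.5]
red wrist [ 269  220   95   95 7119] [713.4  94.5]
```

Request:
jog_arm(moves=[-0.007,0.003,0.1,0,-1,0,0,0.2,0,-1,0,0,0.24,0,-1,0,0,0.2,0,-1,0,0,0.14,0,-1,0,0,0.06,0,-1,0,0,0.02,0,-1,0,0,0.008,0,-1,0,0,0.008,0,-1,0,0,0,0,-1])

```text
t: 21.7
tool_pos: [572.8, 92.0, 142.3]
tool_rot: [0.707, 0.707, 0.001, 0.001]
ft_force: [-0.5, -0.4, -3.1]
width: 0.47
```

Request:
jog_arm(moves=[0,0,0.007,0,-1,0,0,0.007,0,-1,0,0,0,0,-1])

```text
t: 22.0
tool_pos: [572.2, 91.8, 139.2]
tool_rot: [0.707, 0.707, 0.0, -0.0]
ft_force: [0.0, -0.3, -1.7]
width: 0.474
```

Request:
jog_arm(moves=[0,0,0.006,0,-1,0,0,0.006,0,-1,0,0,0,0,-1])

```text
t: 22.3
tool_pos: [572.1, 91.8, 137.2]
tool_rot: [0.707, 0.707, -0.0, -0.0]
ft_force: [1.6, -0.1, -3.0]
width: 0.47
```

Request:
jog_arm(moves=[0,0,0.006,0,-1,0,0,0,0,-1])

```text
t: 22.5
tool_pos: [572.5, 91.8, 137.1]
tool_rot: [0.707, 0.707, 0.0, 0.0]
ft_force: [-1.6, -1.2, 3.1]
width: 0.469
```

Request:
jog_arm(moves=[0,0,0,0,0,0,0,0,0,0.6,0,0,0,0,0.6,0,0,0,0,0.6,0,0,-0.05,0,0.6,0,0,-0.25,0,0.6,0,0,-0.25,0,0.6,0,0,-0.25,0,0.6,0,0,-0.23,0,0.6,0.2,-0.01,0,0,0.6,0.25,-0.015,0,0,0.6,0.25,-0.015,0,0,0.6])

```text
t: 23.7
tool_pos: [566.3, 197.6, 292.3]
tool_rot: [0.708, 0.707, 0.001, 0.0]
ft_force: [-0.7, 0.1, -0.3]
width: 0.797
```

Request:
jog_arm(moves=[0.25,-0.015,0,0,0.6,0.25,-0.015,0,0,0.6,0.25,-0.015,0,0,0.6,0.163,0,0,0,0.6,0,0,0,0,0.6,0,0,0,0,0.6])

```text
t: 24.3
tool_pos: [559.3, 333.9, 291.1]
tool_rot: [0.707, 0.707, -0.0, 0.0]
ft_force: [0.1, -0.5, 0.4]
width: 0.802
```

Run:
```python
from h import *
print(sensors.read_state()["tool_pos"]);cap("purple");cap("red","top",save="pics/top1.png")
```

```text
[559.32993813 333.90392206 291.12505317]
purple wrist [ 40 152  18  16 115] [539.8 103.2]
purple wrist [ 295  158   46   47 1714] [558.2 335.5]
purple wrist [  46  225   78   67 2881] [634.8 114.2]
red top [289 181  17  17 226] [573.5  91.1]
red top [281 185  35  31 389] [544.8  88.2]
red top [330 279  27  15 170] [330.1 -24.7]
red top [329 294  31  19 202] [289.3 -26.9]
```

View pics/top1.png

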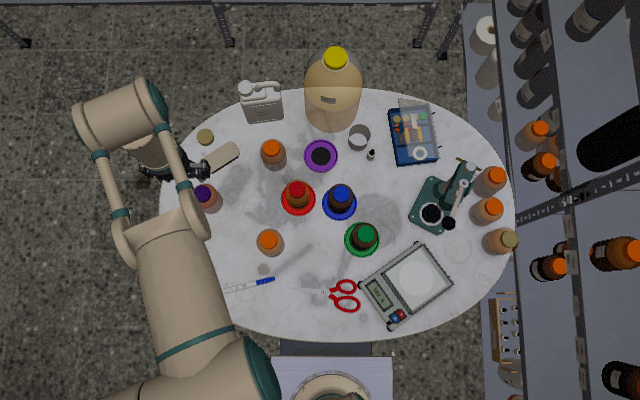

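Request:
jog_arm(moves=[0.005,0,0.25,0,0.6,0,0,0.25,0,0.6,0,0,0.25,0,0.6,0,0,0.25,0,0.6,0,0,0.04,0,0.6,0,0,0.02,0,0.6,0,0,0,0,0.6,0,0,0,0,-1,0,0,0,0,-1,0,0,0,0,-1,0,0,0,0,-1,0,0,0,0,-1])

```text
t: 25.6
tool_pos: [560.7, 335.3, 134.6]
tool_rot: [0.707, 0.707, 0.002, 0.001]
ft_force: [0.2, -0.7, 6.3]
width: 0.473
```

Request:
jog_arm(moves=[0,0,0,0,-1,0,0,0,0,-1])

```text
t: 25.8
tool_pos: [560.7, 335.3, 134.6]
tool_rot: [0.707, 0.707, 0.002, 0.001]
ft_force: [0.1, 0.5, 6.4]
width: 0.471
```

Request:
jog_arm(moves=[0,0,-0.03,0,-1,0,0,-0.08,0,-1,0,0,-0.16,0,-1,0,0,-0.22,0,-1,0,0,-0.22,0,-1,0,0,-0.2,0,-1,0,0,-0.1,0,-1,0,0,-0.03,0,-1,0,0,0,0,-1])

```text
t: 26.7
tool_pos: [559.4, 334.5, 288.6]
tool_rot: [0.707, 0.707, 0.0, 0.0]
ft_force: [0.7, 0.6, -3.1]
width: 0.463
```

Request:
jog_arm(moves=[-0.1,0.046,0,0,-1,-0.16,0.073,0,0,-1,-0.245,0.11,0,0,-1,-0.265,0.119,0,0,-1,-0.265,0.119,0,0,-1,-0.265,0.119,0,0,-1,-0.245,0.11,0,0,-1,-0.225,0.1,0,0,-1,-0.16,0.073,0,0,-1,-0.1,0.044,0,0,-1,0,0,0,0,-1,0,0,0,0,-1])

```text
t: 27.9
tool_pos: [695.8, 30.4, 287.0]
tool_rot: [0.707, 0.707, -0.0, -0.001]
ft_force: [-0.2, -0.1, -2.1]
width: 0.472
```

Run:
```python
from h import *
print(sensors.read_state()["tool_pos"]);cap("purple",z=10,save="pics/w7.png")
```

```text
[695.77576743  30.39608473 287.00857713]
purple wrist [ 275  117   81   57 2193] [679.2  29.9]
purple wrist [ 269  220   94   94 6911] [837.9  30.6]
```

View pics/w7.png

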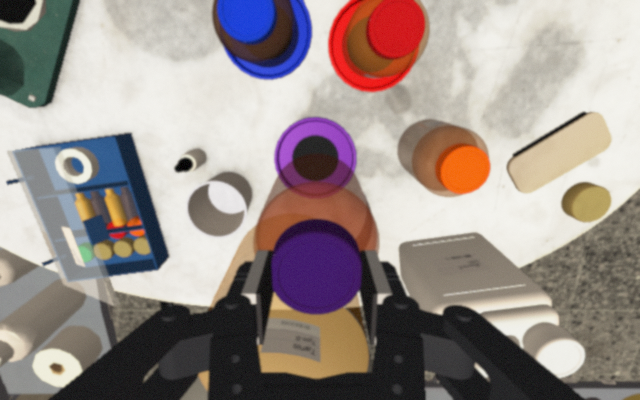

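Request:
jog_arm(moves=[0,0.003,0.1,0,-1,0,0,0.16,0,-1,0,0,0.16,0,-1,0,0,0.16,0,-1,0,0,0.1,0,-1,0,0,0.05,0,-1,0,0,0,0,-1])

```text
t: 28.65
tool_pos: [695.9, 31.4, 177.5]
tool_rot: [0.707, 0.708, -0.001, -0.001]
ft_force: [0.1, -0.7, -2.8]
width: 0.467
```

Request:
jog_arm(moves=[0,0,0.06,0,-1,0,0,0.08,0,-1,0,0,0.06,0,-1,0,0,0.03,0,-1,0,0,0.008,0,-1,0,0,0,0,-1])

```text
t: 29.25
tool_pos: [696.9, 29.9, 142.5]
tool_rot: [0.707, 0.707, -0.0, -0.0]
ft_force: [0.2, 0.3, -2.8]
width: 0.468
```

Request:
jog_arm(moves=[0,0,0.007,0,-1,0,0,0.007,0,-1,0,0,0,0,-1])

```text
t: 29.55
tool_pos: [696.9, 30.0, 140.8]
tool_rot: [0.707, 0.707, 0.0, 0.0]
ft_force: [-0.1, 0.6, -2.6]
width: 0.472
```

Request:
jog_arm(moves=[0,0,0.007,0,-1,0,0,0.006,0,-1,0,0,0,0,-1])

```text
t: 29.85
tool_pos: [696.8, 30.0, 138.5]
tool_rot: [0.707, 0.707, -0.0, -0.0]
ft_force: [0.1, 0.6, -3.4]
width: 0.466
```

Request:
jog_arm(moves=[0,0,0.006,0,-1,0,0,0,0,-1])

```text
t: 30.05
tool_pos: [696.9, 30.0, 137.8]
tool_rot: [0.707, 0.707, 0.0, 0.0]
ft_force: [0.1, 0.2, -3.6]
width: 0.468
```

Request:
jog_arm(moves=[0,0,0.006,0,-1,0,0,0,0,-1])

```text
t: 30.25
tool_pos: [697.1, 30.1, 137.8]
tool_rot: [0.707, 0.707, 0.0, 0.0]
ft_force: [-0.9, 0.3, 2.4]
width: 0.467
```

Contact. Release, rise, and retreat to clear the top camera's view.

Request:
jog_arm(moves=[0,0,0,0,0,0,0,0,0,0.6,0,0,0,0,0.6,0,0,0,0,0.6,0,0,-0.05,0,0.6,0,0,-0.25,0,0.6,0,0,-0.25,0,0.6,0,0,-0.25,0,0.6,0,0,-0.23,0,0.6,0.25,-0.1,0,0,0.6,0.25,-0.15,0,0,0.6,0.25,-0.15,0,0,0.6])

```text
t: 31.45
tool_pos: [636.5, 143.3, 292.3]
tool_rot: [0.708, 0.707, 0.001, 0.0]
ft_force: [0.2, 1.4, -0.5]
width: 0.801
```

Request:
jog_arm(moves=[0.25,-0.15,0,0,0.6,0.25,-0.15,0,0,0.6,0.25,-0.15,0,0,0.6,0.25,-0.15,0,0,0.6,0.25,-0.15,0,0,0.6,0.25,-0.15,0,0,0.6,0.25,-0.15,0,0,0.6,0.25,-0.15,0,0,0.6,0,0,0,0,0.6,0,0,0,0,0.6])

```text
t: 32.45
tool_pos: [456.4, 443.2, 291.9]
tool_rot: [0.706, 0.708, 0.0, 0.0]
ft_force: [-0.0, -0.7, 0.4]
width: 0.799
```

Run:
```python
from h import *
RNG["orange"]=lambda H,S,V:(abs(H-10)<5)&(S>190)&(V>170)
for c in("purple","red","blue","green","orange"): cap(c,"top",save="pics/top2.png")
im=cv2.imread("pics/top2.png");cv2.imwrite("pics/crop2.png",cv2.resize(im[130:260,160:390],None,fx=3.4,fy=3.4,interpolation=2))
```

```text
purple top [313 135  16  17 213] [697.1  31.5]
purple top [304 145  34  27 338] [656.3  31.3]
red top [289 181  17  17 229] [573.5  91.1]
red top [281 185  35  31 388] [544.8  88.2]
red top [330 279  27  15 171] [330.1 -24.7]
red top [329 294  31  18 201] [290.5 -26.9]
blue top [388 108  49  58 518] [ 716.5 -208.1]
blue top [333 185  17  18 234] [562.3 -21.1]
blue top [322 190  35  30 393] [533.7 -15.9]
green top [344 222  36  35 414] [446.1 -71.6]
green top [357 225  18  18 244] [460.  -81.8]
```

View pics/crop2.png

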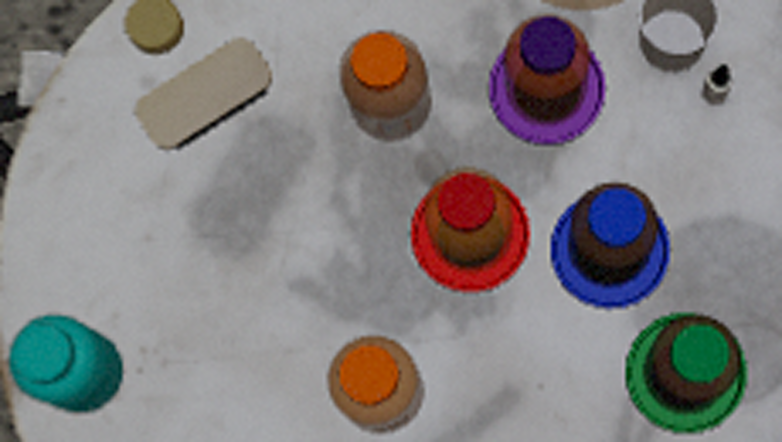

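All four caps lie within 2 mm of their saucer centres (measured at standing cap height, +3 mm), and both orange bottles sit at the same pixels as at the start, (379,60) and (369,374) in the crop. Handing in.

```bash
python3 -c "
from h import *
print(arm.hand_in())"
```

```text
the job is handed in; nothing more can be done
None
```

All four colour-capped bottles are standing upright in their own saucers, and the job is handed in. It took about 32 s of the 96 s allowed. I gripped each bottle at its cap, lifted it over the others, lowered it slowly until the wrist force showed contact, and released it.

**Placement:** In the last top picture, each cap was within about 2 mm of the saucer centre measured at the start:

| Bottle | Cap position (mm) | Saucer centre (mm) |
|---|---|---|
| Red | 573.5, 91 | 573, 92.5 |
| Blue | 562, −21 | 561, −22 |
| Green | 460, −82 | 460, −82 |
| Purple | 697, 31.5 | 698, 30.5 |

**Left alone:** Both orange bottles appear at the same pixels as at the start, judged by eye. My colour search for the orange caps reported nothing because its minimum blob size was too high or lighting cut the blob below it, so I have no final coordinates for them. The turquoise look-alike was not touched.

**Small disagreements:** The wrist camera read positions about 3 mm nearer the robot than the top camera. I used relative moves from the top camera's positions, so this should largely cancel. Closing the fingers pushed up on the gripper with about 5–7 N, and the grip read about 40 mm for a 43 mm cap. No bottle slipped.

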